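Put the right dummy load on each radio amplifier

ROBOT

A 7-joint arm with a two-finger parallel gripper is mounted at the origin on the work surface. World frame = base frame: x ahead of the robot, y to its left, z up, the work surface at z = 0. Lengths are in m, angles in rad, forces in N, time in s.
With the tool pointing down it reaches from about 0.4 to 0.85 m from the base axis. Payload 10.4 kg.
Tool frame: the origin (TCP) lies at the very end of the fingers, on their centre line; the grasp point (between the pads) lies r.grasp_offset behind it (r.grasp_offset is the distance from the TCP to the grasp point, in m); z points along the fingers, y is the direction in which the jaws open and shut (so a half turn about z gives the same grasp; the last joint's range is limited). The gripper opens to 87 mm and grips with 3 to 60 N. Pads are 19 mm wide; open, the fingers measure 117 mm over their backs; the gripper's body (75 mm by 190 mm) begins 51 mm behind the grasp point.
Start: joints at [1.255, 0.332, -0.065, 1.46, 0.022, 1.35, -0.088], TCP at [0.18, -0.598, 0.223] pointing down, gripper open.
Joint ranges: [-2.6, 2.6], [-0.5, 2.12], [-1.47, 1.34], [0.16, 2.42], [-1.27, 4.41], [0.06, 2.06], [-2.6, 2.6]. Speed limits (rad/s): [2.22, 2.22, 2.79, 2.79, 3.14, 3.14, 3.14].

INTERFACE

Orientations are given as a unit quaternion [x, y, z, w].
In Python, from bench import read_state, cams, job, r gives the robot as it stands. The module is installed in compiled form; this text tells all that it offers.
- The arm moves only by the tool arm_command, never from a script. Its argument "increments" is a list of rows, each an object of numbers: "gripper": the opening in per cent of the stroke, from 0 (shut) to 100 (fully open); "dx", "dy", "dz": the shift along the tool's x, y, z in m; "spin": the turn about the tool's z in degrees. In form: [{"gripper": .., "dx": .., "dy": .., "dz": .., "spin": ..}, ...]. A call has exactly 8 rows; each row shifts and turns the commanded pose from where the row before left it, along the tool's axes as they then stand; what a row does not reach is not made up. A row lasts 1/8 s, in which the tool goes at most 62.5 mm and 10.7 degrees, less where a joint would pass 70% of its speed; a pose out of reach is approached as far as the arm can. A call with a gripper value outside its range is refused whole. The fingers move at their own pace and stop on an object; "grip_force" is the grip in N (left out, the last holds). Time passes only in rows, so rows that do not move let the fingers close, or fill a call up. It gives the time, the measured TCP pose, the force and the opening at its end, in the units of the state.
- read_state(): the state, without advancing time (a new reading comes with each control period).
- cams.camera(name): name is "scene" or "top" or "wrist"; returns the picture (400x640x3 uint8, red, green, blue); there is no depth.
- cams.camera_info(name): a dict with "K" (3x3 intrinsics, pixels), "rvec" (rotation vector, rad) and "tvec" (3), from world to camera coordinates, as OpenCV has them. Camera axes: x right, y down, z forward; pixel columns grow to the right and rows downward; lengths in m; the calibration is good to about 2 mm. A picture is of the moment at which its call begins: read the wrist's pose just before it. camera_info takes no time and is no camera call; for the wrist camera it gives the pose at the moment of the call.
- job.close_job(): hands the job in, once; it reports no verdict.
The state is a dict: "time": time; "joint_positions": joint angles; "joint_vel": joint speeds; "joint_torque": joint torques, N m; "ee_pos": TCP position; "eef_rot": TCP orientation; "ft_force": force on the tool from outside, world axes, zero at the start; "torque": the same for the moment, N m; "width": finger opening in m.
Only numpy, scipy, OpenCV 4.12 (cv2) and the standard library are available. Lean on these libraries where they do the work, as an engineer would, in place of code of your own. Each camera call takes 0.05 s, during which the arm holds its last target.

TASK

The three push-on dummy loads have been left on the wrong amplifiers. Swap them round so that each amplifier carries the load of its own size rank (the plain small load on the smallest amplifier, the round finned one on the middle one, the square finned one on the largest), each upright and set gently and fully home on the amplifier's top socket; the grey rubber mat is free for parking one meanwhile. Do not drop a load or let one fall over, and leave the battery, the supply brick and the filter box where they are.

Things in the scene. Friction and masses are not known exactly. Their poses are not given: they have to be found in the camera images.
- load_small: The small dummy load: a plain smooth aluminium cylinder, 62 mm tall, 28 mm across from 18 mm up, about 0.14 kg. Plug: steel sleeve, 32 mm outside, 24 mm bore, 14 mm deep, flat open foot on which it also stands anywhere level. Origin: centre of the foot; z up the body.
- load_medium: The middle-sized dummy load: round, with a stack of aluminium cooling discs 46 mm across from 26 mm above the foot to the top, 88 mm tall, about 0.28 kg; may be gripped on the discs. Plug: steel sleeve, 32 mm outside, 24 mm bore, 14 mm deep, flat open foot on which it also stands anywhere level. Origin: centre of the foot; z up the body.
- load_large: The large dummy load: a square aluminium block of upright fins, 56 x 56 mm, from 26 mm above the foot to the top, 110 mm tall, about 0.55 kg; may be gripped across any two opposite fin faces. Plug: steel sleeve, 32 mm outside, 24 mm bore, 14 mm deep, flat open foot on which it also stands anywhere level. Origin: centre of the foot; z up the body. x and y are square to the fin faces.
- amp_small: The smallest of three dark finned amplifiers, 84 mm (its x) by 70 mm (its y). Mid-top: bright 44 mm square flange, top 30 mm above the bench, with an upright 11 mm socket stub, 16 mm wide, tapering to 10 mm; fins 3 mm lower. Home: the load's plug is over the stub, its foot on the flange, i.e. 30 mm above this origin (on the bench under the stub). Loads lift straight off, no turn. Fixed.
- amp_medium: The middle-sized amplifier, 116 mm (its x) by 96 mm (its y), dark with black fins. Mid-top: bright 44 mm square flange, top 42 mm above the bench, with an upright 11 mm socket stub, 16 mm wide, tapering to 10 mm; fins 3 mm lower. Home: the load's plug is over the stub, its foot on the flange, i.e. 42 mm above this origin (on the bench under the stub). Loads lift straight off, no turn. Fixed.
- amp_large: The largest amplifier, 160 mm (its x) by 126 mm (its y), dark with black fins. Mid-top: bright 44 mm square flange, top 56 mm above the bench, with an upright 11 mm socket stub, 16 mm wide, tapering to 10 mm; fins 3 mm lower. Home: the load's plug is over the stub, its foot on the flange, i.e. 56 mm above this origin (on the bench under the stub). Loads lift straight off, no turn. Fixed.
- mat: Flat grey rubber mat with a black edge, 130 x 130 mm, 4 mm thick, empty: a place to park a load. Origin: centre of its underside on the bench. Fixed.
- battery: Bystander: grey sealed battery with a black top, 151 x 65 x 94 mm. Origin: centre of its underside.
- supply_brick: Bystander: black mains supply brick, 75 x 52 x 40 mm. Origin: centre of its underside.
- filter_box: Bystander: low aluminium box with a connector at each end and four brass screws on top, 120 x 52 x 35 mm. Origin: centre of its underside.
Things that resemble listed ones, but are neither listed nor needed, are in the scene too. What is shaped like the load_medium but red or turquoise is not meant.

How it is judged:
At the end, for the whole second after the job is handed in: Each load stands on the amplifier of its own size: its axis within 8 mm of the socket's, its foot within 4 mm of the flange's height (the plug is over the stub), within about 5 degrees of upright, released and at rest; battery, supply brick and filter box within 30 mm of where they started (horizontal distance between load_small and amp_small below 0.008 m and z of load_small in the frame of amp_small between 0.026 and 0.034 m and angle between each of load_small, load_medium, load_large's own z axis and vertical below 0.09 rad and linear speed of each of load_small, load_medium, load_large below 0.03 m/s and angular speed of each of load_small, load_medium, load_large below 0.3 rad/s and contact force between each of load_small, load_medium, load_large and the fingers below 0.1 N and horizontal distance between load_medium and amp_medium below 0.008 m and z of load_medium in the frame of amp_medium between 0.038 and 0.046 m and horizontal distance between load_large and amp_large below 0.008 m and z of load_large in the frame of amp_large between 0.052 and 0.06 m and distance of each of battery, supply_brick, filter_box from where it was at the start of the episode below 0.03 m); the robot touches nothing.
It fails at once if a load is knocked over or laid down (angle between any of load_small, load_medium, load_large's own z axis and vertical above 0.9 rad).
It fails at once if a load is dropped (falls free at over 0.5 m/s, a drop of more than about 12 mm) ((contact force between load_small and the fingers below 0.05 N and linear speed of load_small above 0.5 m/s) or (contact force between load_medium and the fingers below 0.05 N and linear speed of load_medium above 0.5 m/s) or (contact force between load_large and the fingers below 0.05 N and linear speed of load_large above 0.5 m/s)).
It fails at once if the battery, supply brick or filter box is shifted by more than 30 mm (distance of any of battery, supply_brick, filter_box from where it was at the start of the episode above 0.03 m).
It also fails if it takes over 112 s, if anything falls off the work surface, if the arm or the gripper's body presses on something with over 40 N, if the wrist force passes 120 N, or if a joint passes its speed limit or range.

## Working session

There is one attempt and no reset: what is moved stays moved. The work goes in short steps, Python scripts to look and compute and a tool call to move; the robot and the scene stay as the last step left them, time stands still between calls to the robot, and variables do not carry over. Pictures are saved under pics/ and viewed, and the job is handed in when it is done.

Besides the shell and the picture viewer there is one more tool, called after "Request:" as name(argument=value, ...), one argument or row to a line, values as JSON. arm_command: Moves the arm, as the interface text tells. Its arguments: {"type":"object","properties":{"increments":{"type":"array","items":{"type":"object","properties":{"gripper":{"type":"number"},"dx":{"type":"number"},"dy":{"type":"number"},"dz":{"type":"number"},"spin":{"type":"number"}}}},"grip_force":{"type":"number"}},"required":["increments"]}

```bash
mkdir -p pics; python3 - <<'E'
from bench import read_state,cams,r
import cv2,numpy as np
print(read_state()); print(r.grasp_offset)
for n in ["scene","top","wrist"]:
    im=cams.camera(n); cv2.imwrite(f"pics/{n}0.png",im[:,:,::-1]); i=cams.camera_info(n); 
    R=cv2.Rodrigues(np.array(i["rvec"]))[0]; print(n,i["K"], -R.T@np.array(i["tvec"]).ravel(), R[2])
E
```

```text
{'time': 0.0, 'joint_positions': array([ 1.25541086,  0.33290078, -0.06470043,  1.46097038,  0.02159943,
        1.34991046, -0.08850055]), 'joint_vel': array([ 0.00181268, -0.00065279, -0.00097382,  0.00066834,  0.00048198,
        0.00084634,  0.00041381]), 'joint_torque': array([ 6.05611058e-04, -6.23240948e+01,  2.50679394e-02, -3.89901352e+01,
       -6.13962254e-02,  3.95716913e-02,  1.60578220e-04]), 'ee_pos': array([ 0.18026383, -0.59801499,  0.22172203]), 'eef_rot': array([ 9.89301875e-01,  1.45880922e-01, -1.43238942e-04, -7.32851280e-04]), 'ft_force': array([ 0.46007331,  0.45599371, -0.64460031]), 'torque': array([-0.00290537, -0.02784786,  0.00364592]), 'width': 0.08678919666705444}
0.0187
scene [[370.79634457   0.         321.24715946]
 [  0.         370.79634457 202.5491252 ]
 [  0.           0.           1.        ]] [ 1.17906749 -0.19595349  1.04236024] [-0.47385208  0.25452248 -0.84301988]
top [[384.82591709   0.         320.26919116]
 [  0.         384.82591709 196.29561514]
 [  0.           0.           1.        ]] [0.51734805 0.08170038 1.20307878] [ 0.10864815  0.02832497 -0.99367665]
wrist [[337.71328108   0.         321.45954986]
 [  0.         337.71328108 206.0731615 ]
 [  0.           0.           1.        ]] [ 0.24625668 -0.57866851  0.38402004] [-0.24229505 -0.07257665 -0.96748423]
```

View pics/scene0.png

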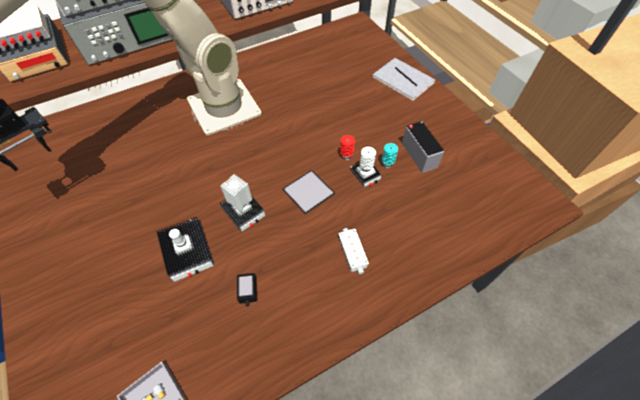

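View pics/top0.png

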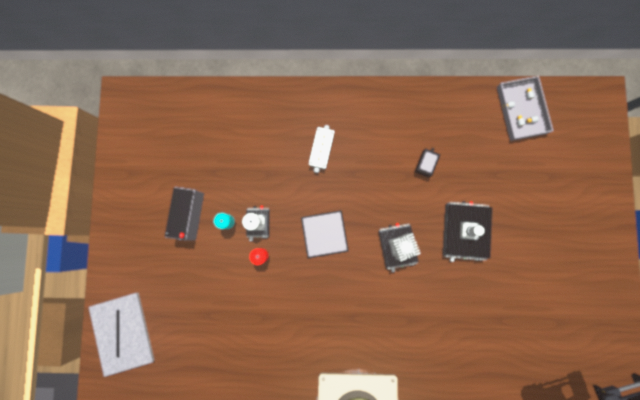

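View pics/wrist0.png

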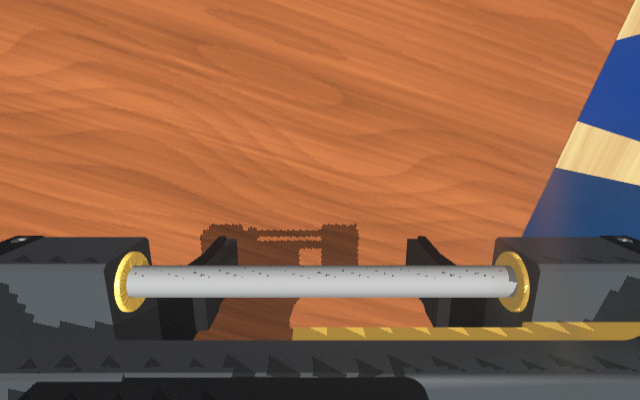

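```bash
python3 - <<'E'
import cv2,numpy as np
t=cv2.imread("pics/top0.png"); s=cv2.imread("pics/scene0.png")
a=cv2.resize(t[190:280,165:345],None,fx=4.4,fy=4.4,interpolation=2)
b=cv2.resize(t[190:280,365:505],None,fx=5,fy=5,interpolation=2)
c=cv2.resize(s[120:195,330:450],None,fx=6,fy=6,interpolation=2)
d=cv2.resize(s[165:285,150:275],None,fx=4.8,fy=4.8,interpolation=2)
for n,i in zip("abcd",(a,b,c,d)): cv2.imwrite(f"pics/c_{n}.png",i)
E
```

```text
(no output)
```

View pics/c_a.png

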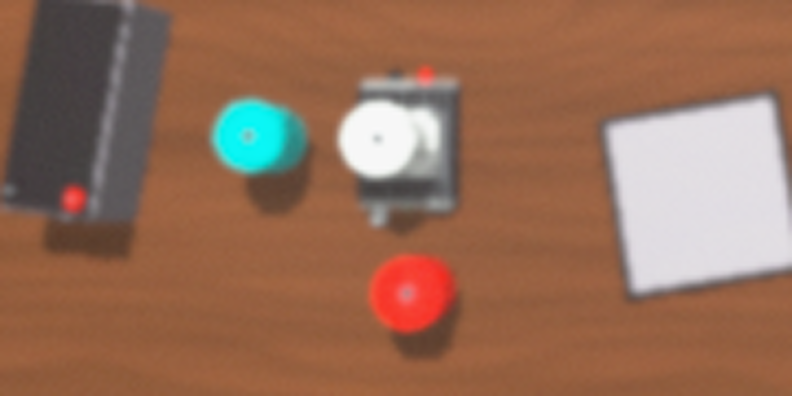

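View pics/c_b.png

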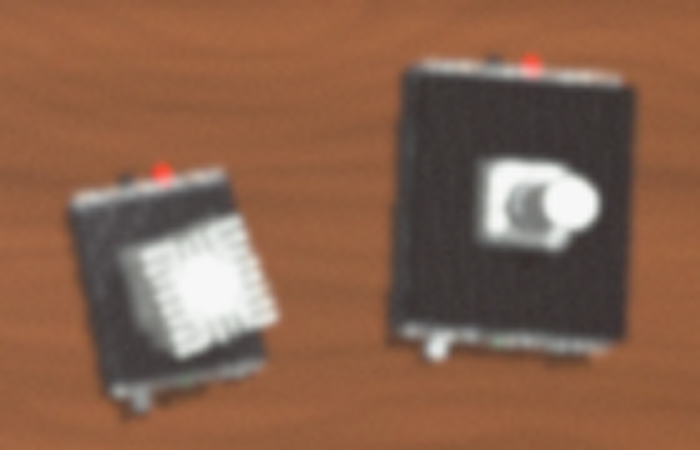

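View pics/c_c.png

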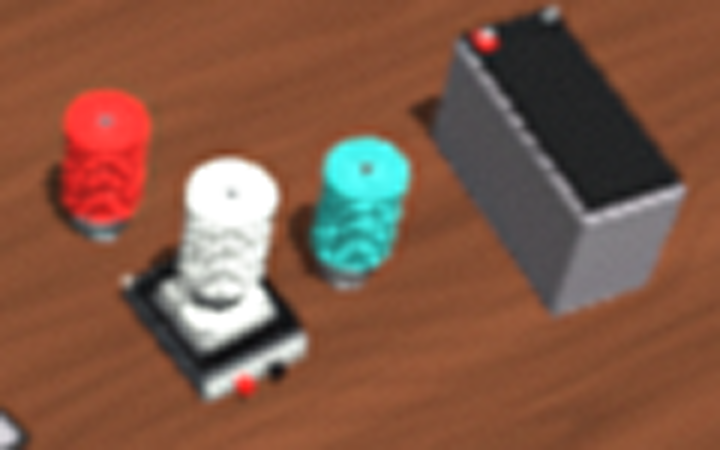

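View pics/c_d.png

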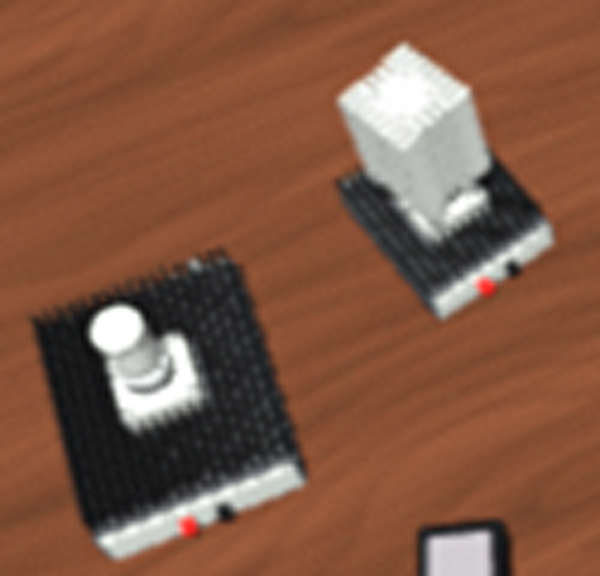

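```bash
cat > h.py <<'E'
import cv2,numpy as np
from bench import cams
def ray(n,uv,info=None):
    i=info or cams.camera_info(n); R=cv2.Rodrigues(np.array(i["rvec"]))[0]; t=np.array(i["tvec"]).ravel()
    u=cv2.undistortPoints(np.array([[uv]],float),np.array(i["K"]),None).ravel()
    return -R.T@t, R.T@np.array([u[0],u[1],1.])
def onz(n,uv,z,info=None):
    c,d=ray(n,uv,info); return (c+d*(z-c[2])/d[2])[:2]
def px(dst,f,off): return (np.array(dst)+.5)/f-.5+np.array(off)
E
python3 - <<'E'
from h import *
np.set_printoptions(precision=4,suppress=True)
A=lambda p:px(p,4.4,(165,190)); B=lambda p:px(p,5,(365,190)); C=lambda p:px(p,6,(330,120)); D=lambda p:px(p,4.8,(150,165))
print("med",onz("top",A((378,139)),.118),onz("scene",C((231,194)),.118))
print("red",onz("top",A((408,293)),.088),onz("scene",C((106,121)),.088))
print("turq",onz("top",A((249,135)),.088),onz("scene",C((367,170)),.088))
print("small",onz("top",B((571,202)),.118),onz("scene",D((118,330)),.118))
print("large",onz("top",B((210.5,288.5)),.152),onz("scene",D((404,97)),.152))
for p in [(142,260),(240,218),(278,318),(182,358)]: print(" Lc",onz("top",B(p),.152))
for p in [(404,43),(470,92),(405,152),(338,100)]: print(" Lc s",onz("scene",D(p),.152))
# amp corners at fin top
for p in [(408,65),(632,82),(625,345),(395,335)]: print(" aL",onz("top",B(p),.053))
for p in [(483,160),(572,165),(568,250),(478,243)]: print(" aLflange",onz("top",B(p),.056))
for p in [(72,200),(228,172),(265,368),(110,388)]: print(" aM",onz("top",B(p),.039))
for p in [(360,80),(460,80),(458,210),(357,208)]: print(" aS",onz("top",A(p),.027))
for p in [(605,122),(772,95),(795,268),(632,297)]: print(" mat",onz("top",A(p),.004))
E
```

```text
med [0.5636 0.3095] [0.5636 0.3094]
red [0.4644 0.293 ] [0.4632 0.2932]
turq [0.5667 0.4018] [0.5662 0.4017]
small [ 0.545  -0.3291] [ 0.547  -0.3284]
large [ 0.4958 -0.1226] [ 0.4985 -0.1219]
 Lc [ 0.5107 -0.086 ]
 Lc [ 0.5338 -0.139 ]
 Lc [ 0.4805 -0.1584]
 Lc [ 0.4587 -0.1069]
 Lc s [ 0.4597 -0.1064]
 Lc s [ 0.5148 -0.085 ]
 Lc s [ 0.5367 -0.1365]
 Lc s [ 0.4807 -0.1581]
 aL [ 0.627  -0.2605]
 aL [ 0.6179 -0.3919]
 aL [ 0.4637 -0.3821]
 aL [ 0.4679 -0.249 ]
 aLflange [ 0.5708 -0.3021]
 aLflange [ 0.5683 -0.3539]
 aLflange [ 0.5185 -0.3499]
 aLflange [ 0.5221 -0.2978]
 aM [ 0.5453 -0.0626]
 aM [ 0.563 -0.156]
 aM [ 0.4471 -0.1761]
 aM [ 0.4342 -0.0844]
 aS [0.6086 0.3425]
 aS [0.6092 0.2722]
 aS [0.5188 0.2713]
 aS [0.5195 0.3418]
 mat [0.582  0.1719]
 mat [0.6021 0.0536]
 mat [0.4809 0.037 ]
 mat [0.4594 0.151 ]
```

```bash
cat >> h.py <<'E'
from bench import read_state
from scipy.spatial.transform import Rotation as Ro
def delta(x,y,z,th=None):
    s=read_state(); R=Ro.from_quat(s["eef_rot"]).as_matrix(); p=s["ee_pos"]
    d=R.T@(np.array([x,y,z])-p); a=np.degrees(np.arctan2(R[1,0],R[0,0]))
    print("t",round(s["time"],2),"p",p.round(4),"th",a.round(2),"tilt",np.degrees(np.arccos(-R[2,2])).round(2),"w",round(s["width"],4),"F",s["ft_force"].round(2))
    if th is not None:
        print("spin",round(a-th,2)) ; Rn=Ro.from_euler('z',th,degrees=True).as_matrix()@np.diag([1,-1,-1.]); print(" d if spun first",(Rn.T@(np.array([x,y,z])-p)).round(4))
    print("d",d.round(4))
E
python3 -c "
from h import *
delta(.546,-.3288,.22,21)"
```

```text
t 0.15 p [ 0.1803 -0.5981  0.222 ] th 16.78 tilt 0.06 w 0.0872 F [ 0.18 -0.09  0.01]
spin -4.22
 d if spun first [ 0.4379 -0.1204  0.002 ]
d [ 0.4279 -0.1523  0.0021]
```

Request:
arm_command(
  increments=[
    {"gripper":100,"spin":-4.2},
    {"dx":0.05,"dy":-0.0137},
    {"dx":0.05,"dy":-0.0137},
    {"dx":0.05,"dy":-0.0137},
    {"dx":0.05,"dy":-0.0137},
    {"dx":0.05,"dy":-0.0137},
    {"dx":0.05,"dy":-0.0137},
    {"dx":0.05,"dy":-0.0137},
  ],
  grip_force=20,
)

```text
validation failed for argument at $.in...
```

Request:
arm_command(
  increments=[
    {"gripper":100,"dx":0,"dy":0,"dz":0,"spin":-4.2},
    {"gripper":100,"dx":0.05,"dy":-0.0137,"dz":0,"spin":0},
    {"gripper":100,"dx":0.05,"dy":-0.0137,"dz":0,"spin":0},
    {"gripper":100,"dx":0.05,"dy":-0.0137,"dz":0,"spin":0},
    {"gripper":100,"dx":0.05,"dy":-0.0137,"dz":0,"spin":0},
    {"gripper":100,"dx":0.05,"dy":-0.0137,"dz":0,"spin":0},
    {"gripper":100,"dx":0.05,"dy":-0.0137,"dz":0,"spin":0},
    {"gripper":100,"dx":0.05,"dy":-0.0137,"dz":0,"spin":0},
  ],
  grip_force=20,
)

```text
time: 1.15
ee_pos: [0.474, -0.3824, 0.2224]
eef_rot: [0.983, 0.182, -0.0, -0.0]
ft_force: [1.5, 0.0, -0.4]
width: 0.0873
```

```bash
python3 -c "
from h import *
delta(.546,-.3288,.12)
i=cams.camera_info('wrist'); im=cams.camera('wrist'); cv2.imwrite('pics/w1.png',im[:,:,::-1]); np.save('w1.npy',i,allow_pickle=True)
delta(.546,-.3288,.12)"
```

```text
t 1.15 p [ 0.474  -0.3824  0.2224] th 20.97 tilt 0.01 w 0.0873 F [ 1.49  0.03 -0.37]
d [ 0.0865 -0.0243  0.1024]
t 1.2 p [ 0.4802 -0.3757  0.2222] th 21.46 tilt 0.26 w 0.0872 F [ 2.42  7.63 -0.49]
d [ 0.078  -0.0193  0.1026]
```

View pics/w1.png

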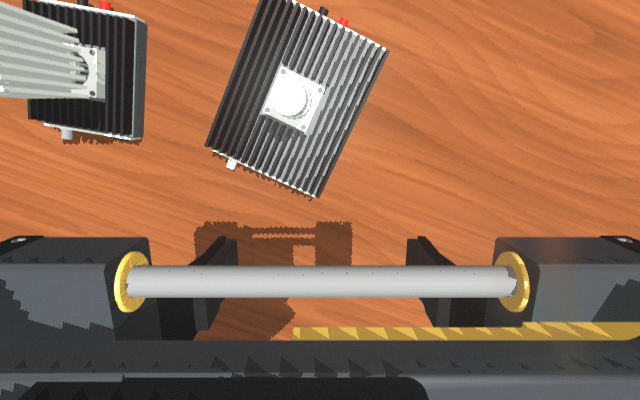

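Request:
arm_command(
  increments=[
    {"gripper":100,"dx":0,"dy":-0.01,"dz":0,"spin":0},
    {"gripper":100,"dx":0,"dy":-0.01,"dz":0,"spin":0},
    {"gripper":100,"dx":0,"dy":0,"dz":0,"spin":0},
    {"gripper":100,"dx":0,"dy":0,"dz":0,"spin":0},
    {"gripper":100,"dx":0,"dy":0,"dz":0,"spin":0},
    {"gripper":100,"dx":0,"dy":0,"dz":0,"spin":0},
    {"gripper":100,"dx":0,"dy":0,"dz":0,"spin":0},
    {"gripper":100,"dx":0,"dy":0,"dz":0,"spin":0},
  ],
  grip_force=20,
)

```text
time: 2.2
ee_pos: [0.4658, -0.3649, 0.2225]
eef_rot: [0.983, 0.182, 0.0, 0.0]
ft_force: [1.0, 0.8, -0.2]
width: 0.0873
```

```bash
python3 -c "
from h import *
i=cams.camera_info('wrist'); im=cams.camera('wrist'); cv2.imwrite('pics/w2.png',im[:,:,::-1]); np.save('w2.npy',i,allow_pickle=True)
cv2.imwrite('pics/w2c.png',cv2.resize(im[30:170,200:400,::-1],None,fx=4,fy=4,interpolation=2))
delta(.546,-.3288,.12)"
```

```text
t 2.25 p [ 0.4657 -0.3649  0.2225] th 20.98 tilt 0.0 w 0.0868 F [-0.15  0.76  0.03]
d [ 0.0879 -0.005   0.1025]
```

View pics/w2c.png

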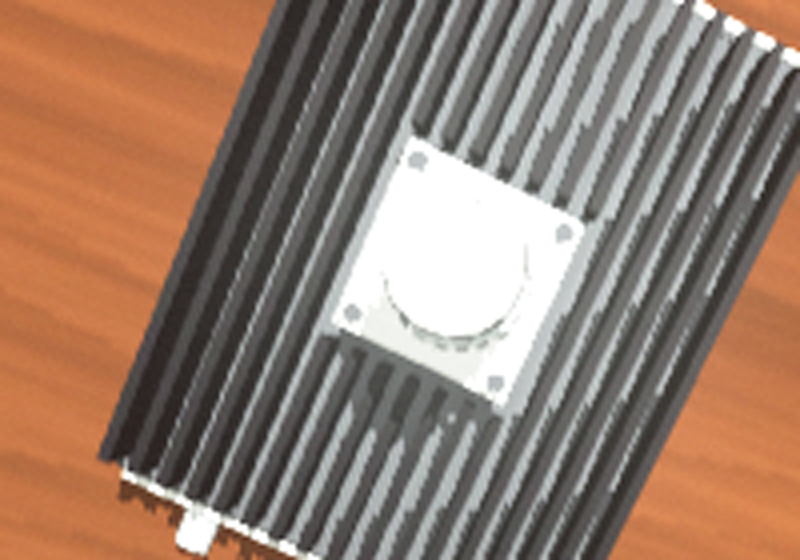

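```bash
python3 -c "
from h import *
i=np.load('w2.npy',allow_pickle=True).item()
P=[onz('wrist',px(p,4,(200,30)),.056,i) for p in [(418,160),(564,233),(496,383),(352,313)]]
print(P,np.mean(P,0))
print(onz('wrist',px((456,267),4,(200,30)),.118,i))"
```

```text
[array([ 0.56400071, -0.31078845]), array([ 0.56129852, -0.34762746]), array([ 0.52432284, -0.34509325]), array([ 0.5271185 , -0.30795677])] [ 0.54418514 -0.32786648]
[ 0.54249738 -0.32956881]
```

Request:
arm_command(
  increments=[
    {"gripper":100,"dx":0.03,"dy":-0.005,"dz":0,"spin":0},
    {"gripper":100,"dx":0.03,"dy":0,"dz":0,"spin":0},
    {"gripper":100,"dx":0.0265,"dy":0,"dz":0,"spin":0},
    {"gripper":100,"dx":0,"dy":0,"dz":0,"spin":0},
    {"gripper":100,"dx":0,"dy":0,"dz":0.03,"spin":0},
    {"gripper":100,"dx":0,"dy":0,"dz":0.03,"spin":0},
    {"gripper":100,"dx":0,"dy":0,"dz":0.02,"spin":0},
    {"gripper":100,"dx":0,"dy":0,"dz":0,"spin":0},
  ],
  grip_force=20,
)

```text
time: 3.25
ee_pos: [0.5436, -0.3294, 0.1413]
eef_rot: [0.983, 0.182, -0.001, -0.001]
ft_force: [0.1, 1.4, -0.6]
width: 0.0871
```

```bash
python3 -c "
from h import *
delta(.5445,-.329,.082)"
```

```text
t 3.25 p [ 0.5436 -0.3294  0.1413] th 20.94 tilt 0.14 w 0.0871 F [ 0.09  1.4  -0.58]
d [0.0011 0.0001 0.0593]
```

Request:
arm_command(
  increments=[
    {"gripper":100,"dx":0,"dy":0,"dz":0.03,"spin":0},
    {"gripper":100,"dx":0,"dy":0,"dz":0.0305,"spin":0},
    {"gripper":100,"dx":0,"dy":0,"dz":0,"spin":0},
    {"gripper":35,"dx":0,"dy":0,"dz":0,"spin":0},
    {"gripper":20,"dx":0,"dy":0,"dz":0,"spin":0},
    {"gripper":10,"dx":0,"dy":0,"dz":0,"spin":0},
    {"gripper":10,"dx":0,"dy":0,"dz":0,"spin":0},
    {"gripper":10,"dx":0,"dy":0,"dz":0,"spin":0},
  ],
  grip_force=20,
)

```text
time: 4.25
ee_pos: [0.5447, -0.3293, 0.0822]
eef_rot: [0.983, 0.182, 0.0, 0.0]
ft_force: [0.2, 0.2, 0.7]
width: 0.0452
```

```bash
python3 -c "
from h import *
delta(.5445,-.329,.082)
print(read_state()['torque'])"
```

```text
t 4.25 p [ 0.5447 -0.3293  0.0822] th 20.97 tilt 0.01 w 0.0452 F [0.2  0.22 0.66]
d [-0.0001 -0.0004  0.0002]
[-0.02456095 -0.02948983  0.06034154]
```

Request:
arm_command(
  increments=[
    {"gripper":10,"dx":0,"dy":0,"dz":0,"spin":0},
    {"gripper":10,"dx":0,"dy":0,"dz":0,"spin":0},
    {"gripper":10,"dx":0,"dy":0,"dz":0,"spin":0},
    {"gripper":10,"dx":0,"dy":0,"dz":0,"spin":0},
    {"gripper":10,"dx":0,"dy":0,"dz":0,"spin":0},
    {"gripper":10,"dx":0,"dy":0,"dz":-0.004,"spin":0},
    {"gripper":10,"dx":0,"dy":0,"dz":-0.01,"spin":0},
    {"gripper":10,"dx":0,"dy":0,"dz":-0.01,"spin":0},
  ],
  grip_force=20,
)

```text
time: 5.25
ee_pos: [0.5448, -0.3294, 0.107]
eef_rot: [0.983, 0.182, 0.0, 0.0]
ft_force: [-0.2, -0.2, -1.1]
width: 0.0275
```

```bash
python3 -c "
from h import *
delta(.531,.103,.032)
print(read_state()['torque'])"
```

```text
t 5.25 p [ 0.5448 -0.3294  0.107 ] th 20.97 tilt 0.03 w 0.0275 F [-0.25 -0.17 -1.14]
d [ 0.1418 -0.4087  0.0749]
[-0.00262516 -0.04423715 -0.01615742]
```

Request:
arm_command(
  increments=[
    {"gripper":10,"dx":0,"dy":0,"dz":-0.03,"spin":0},
    {"gripper":10,"dx":0,"dy":0,"dz":-0.04,"spin":0},
    {"gripper":10,"dx":0,"dy":0,"dz":-0.04,"spin":0},
    {"gripper":10,"dx":0.01,"dy":-0.02,"dz":-0.02,"spin":0},
    {"gripper":10,"dx":0.015,"dy":-0.045,"dz":0,"spin":0},
    {"gripper":10,"dx":0.015,"dy":-0.045,"dz":0,"spin":0},
    {"gripper":10,"dx":0.015,"dy":-0.045,"dz":0,"spin":0},
    {"gripper":10,"dx":0.015,"dy":-0.045,"dz":0,"spin":0},
  ],
  grip_force=20,
)

```text
time: 6.25
ee_pos: [0.5378, -0.1145, 0.236]
eef_rot: [0.983, 0.183, -0.0, -0.0]
ft_force: [1.2, 1.1, -1.2]
width: 0.0275
```

Request:
arm_command(
  increments=[
    {"gripper":10,"dx":0.015,"dy":-0.045,"dz":0,"spin":0},
    {"gripper":10,"dx":0.015,"dy":-0.045,"dz":0,"spin":0},
    {"gripper":10,"dx":0.015,"dy":-0.045,"dz":0,"spin":0},
    {"gripper":10,"dx":0.015,"dy":-0.04,"dz":0,"spin":0},
    {"gripper":10,"dx":0.01,"dy":-0.03,"dz":0.02,"spin":0},
    {"gripper":10,"dx":0,"dy":0,"dz":0.04,"spin":0},
    {"gripper":10,"dx":0,"dy":0,"dz":0.04,"spin":0},
    {"gripper":10,"dx":0,"dy":0,"dz":0,"spin":0},
  ],
  grip_force=20,
)

```text
time: 7.25
ee_pos: [0.5278, 0.0995, 0.1336]
eef_rot: [0.983, 0.183, -0.003, -0.0]
ft_force: [-0.5, 0.3, -1.4]
width: 0.0276
```

```bash
python3 -c "
from h import *
delta(.531,.103,.032)
print(read_state()['torque'])"
```

```text
t 7.25 p [0.5278 0.0995 0.1336] th 21.06 tilt 0.33 w 0.0276 F [-0.45  0.34 -1.37]
d [ 0.0048 -0.002   0.1016]
[-0.01474709 -0.03660385 -0.01988853]
```

Request:
arm_command(
  increments=[
    {"gripper":10,"dx":0.004,"dy":0,"dz":0.03,"spin":0},
    {"gripper":10,"dx":0,"dy":0,"dz":0.03,"spin":0},
    {"gripper":10,"dx":0,"dy":0,"dz":0.025,"spin":0},
    {"gripper":10,"dx":0,"dy":0,"dz":0.01,"spin":0},
    {"gripper":10,"dx":0,"dy":0,"dz":0.004,"spin":0},
    {"gripper":10,"dx":0,"dy":0,"dz":0.002,"spin":0},
    {"gripper":10,"dx":0,"dy":0,"dz":0.0015,"spin":0},
    {"gripper":10,"dx":0,"dy":0,"dz":0,"spin":0},
  ],
  grip_force=20,
)

```text
time: 8.25
ee_pos: [0.5344, 0.1004, 0.0339]
eef_rot: [0.983, 0.182, 0.0, 0.0]
ft_force: [0.3, 0.3, -1.8]
width: 0.0277
```

Request:
arm_command(
  increments=[
    {"gripper":10,"dx":0,"dy":0,"dz":0.001,"spin":0},
    {"gripper":10,"dx":0,"dy":0,"dz":0.001,"spin":0},
    {"gripper":10,"dx":0,"dy":0,"dz":0.0005,"spin":0},
    {"gripper":10,"dx":0,"dy":0,"dz":0.0005,"spin":0},
    {"gripper":10,"dx":0,"dy":0,"dz":0,"spin":0},
    {"gripper":10,"dx":0,"dy":0,"dz":0,"spin":0},
    {"gripper":10,"dx":0,"dy":0,"dz":0,"spin":0},
    {"gripper":10,"dx":0,"dy":0,"dz":0,"spin":0},
  ],
  grip_force=20,
)

```text
time: 9.25
ee_pos: [0.5342, 0.1004, 0.0305]
eef_rot: [0.983, 0.182, 0.0, 0.0]
ft_force: [0.0, -0.3, -1.7]
width: 0.0276
```

Not yet touching; another half-millimetre or so at a time.

Request:
arm_command(
  increments=[
    {"gripper":10,"dx":0,"dy":0,"dz":0.0005,"spin":0},
    {"gripper":10,"dx":0,"dy":0,"dz":0.0005,"spin":0},
    {"gripper":10,"dx":0,"dy":0,"dz":0,"spin":0},
    {"gripper":10,"dx":0,"dy":0,"dz":0,"spin":0},
    {"gripper":35,"dx":0,"dy":0,"dz":0,"spin":0},
    {"gripper":50,"dx":0,"dy":0,"dz":0,"spin":0},
    {"gripper":70,"dx":0,"dy":0,"dz":0,"spin":0},
    {"gripper":100,"dx":0,"dy":0,"dz":0,"spin":0},
  ],
  grip_force=20,
)

```text
time: 10.25
ee_pos: [0.5342, 0.1004, 0.0295]
eef_rot: [0.983, 0.182, 0.0, 0.0]
ft_force: [-0.1, 0.3, -0.3]
width: 0.0524
```

```bash
python3 -c "
from h import *
delta(.497,-.122,.27,21)"
```

```text
t 10.25 p [0.5342 0.1004 0.0295] th 20.97 tilt 0.0 w 0.0524 F [-0.1  0.3 -0.3]
spin -0.03
 d if spun first [-0.1144  0.1943 -0.2405]
d [-0.1144  0.1944 -0.2405]
```

Request:
arm_command(
  increments=[
    {"gripper":100,"dx":0,"dy":0,"dz":-0.02,"spin":0},
    {"gripper":100,"dx":0,"dy":0,"dz":-0.05,"spin":0},
    {"gripper":100,"dx":0,"dy":0,"dz":-0.05,"spin":0},
    {"gripper":100,"dx":0,"dy":0,"dz":-0.05,"spin":0},
    {"gripper":100,"dx":-0.02,"dy":0.02,"dz":-0.05,"spin":0},
    {"gripper":100,"dx":-0.04,"dy":0.04,"dz":0,"spin":0},
    {"gripper":100,"dx":-0.04,"dy":0.04,"dz":0,"spin":0},
    {"gripper":100,"dx":-0.04,"dy":0.04,"dz":0,"spin":0},
  ],
  grip_force=30,
)

```text
time: 11.25
ee_pos: [0.4527, -0.0816, 0.2512]
eef_rot: [0.983, 0.182, 0.001, 0.0]
ft_force: [-0.2, 0.0, -0.0]
width: 0.087
```

Request:
arm_command(
  increments=[
    {"gripper":100,"dx":-0.04,"dy":0.04,"dz":0,"spin":0},
    {"gripper":100,"dx":-0.02,"dy":0.014,"dz":0,"spin":0},
    {"gripper":100,"dx":0,"dy":0,"dz":0,"spin":0},
    {"gripper":100,"dx":0,"dy":0,"dz":0,"spin":0},
    {"gripper":100,"dx":0,"dy":0,"dz":0,"spin":0},
    {"gripper":100,"dx":0,"dy":0,"dz":0,"spin":0},
    {"gripper":100,"dx":0,"dy":0,"dz":0,"spin":0},
    {"gripper":100,"dx":0,"dy":0,"dz":0,"spin":0},
  ],
  grip_force=30,
)

```text
time: 12.25
ee_pos: [0.4169, -0.1522, 0.2495]
eef_rot: [0.983, 0.182, -0.0, -0.0]
ft_force: [-0.4, -0.7, 0.0]
width: 0.087
```

```bash
python3 -c "
from h import *
i=cams.camera_info('wrist'); im=cams.camera('wrist'); cv2.imwrite('pics/w3.png',im[:,:,::-1]); np.save('w3.npy',i,allow_pickle=True)
cv2.imwrite('pics/w3c.png',cv2.resize(im[0:200,200:440,::-1],None,fx=3,fy=3,interpolation=2))
delta(.4975,-.122,.108)"
```

```text
t 12.3 p [ 0.4169 -0.1522  0.2495] th 20.99 tilt 0.0 w 0.087 F [-0.34 -0.1  -1.21]
d [0.0861 0.0006 0.1415]
```

View pics/w3c.png

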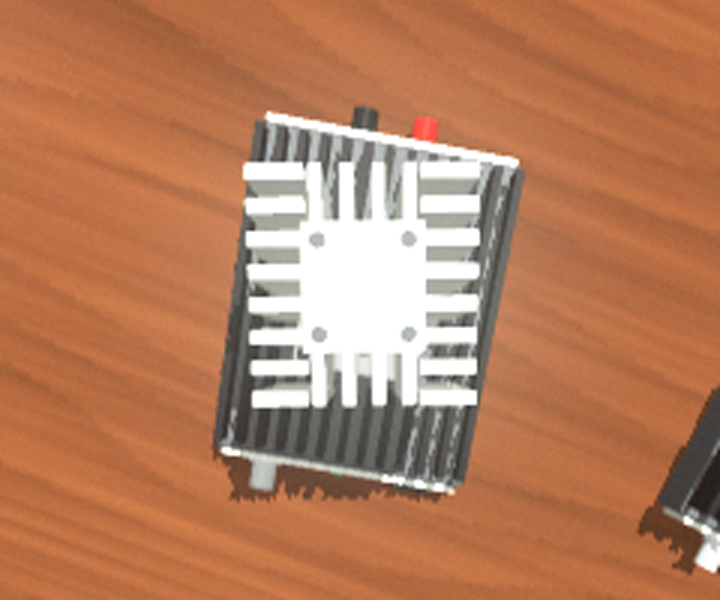

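```bash
python3 -c "
from h import *
i=np.load('w3.npy',allow_pickle=True).item()
P=[onz('wrist',px(p,3,(200,0)),.152,i) for p in [(317,239),(409,239),(408,334),(319,334)]]
print(P,np.mean(P,0))
delta(*np.mean(P,0),.108)
P=[onz('wrist',px(p,3,(200,0)),.039,i) for p in [(262,122),(520,170),(462,487),(222,445)]]
print(P,np.mean(P,0))"
```

```text
[array([ 0.50217618, -0.10733115]), array([ 0.51012889, -0.12804218]), array([ 0.48953577, -0.13594125]), array([ 0.48166774, -0.11544755])] [ 0.49587715 -0.12169053]
t 12.3 p [ 0.4169 -0.1522  0.2495] th 20.99 tilt 0.0 w 0.087 F [-0.34 -0.1  -1.21]
d [ 0.0847 -0.0002  0.1415]
[array([ 0.53946202, -0.06828621]), array([ 0.55684689, -0.15532998]), array([ 0.44994161, -0.17799773]), array([ 0.43278275, -0.0906831 ])] [ 0.49475832 -0.12307426]
```

Request:
arm_command(
  increments=[
    {"gripper":100,"dx":0.03,"dy":0,"dz":0,"spin":0},
    {"gripper":100,"dx":0.03,"dy":0,"dz":0,"spin":0},
    {"gripper":100,"dx":0.025,"dy":0,"dz":0,"spin":0},
    {"gripper":100,"dx":0,"dy":0,"dz":0,"spin":0},
    {"gripper":100,"dx":0,"dy":0,"dz":0.025,"spin":0},
    {"gripper":100,"dx":0,"dy":0,"dz":0.035,"spin":0},
    {"gripper":100,"dx":0,"dy":0,"dz":0.02,"spin":0},
    {"gripper":100,"dx":0,"dy":0,"dz":0,"spin":0},
  ],
  grip_force=30,
)

```text
time: 13.3
ee_pos: [0.4948, -0.1222, 0.1684]
eef_rot: [0.983, 0.182, -0.001, -0.0]
ft_force: [-0.1, 0.3, 0.5]
width: 0.0868
```

```bash
python3 -c "
from h import *
delta(.496,-.1218,.108)"
```

```text
t 13.3 p [ 0.4948 -0.1222  0.1684] th 20.94 tilt 0.16 w 0.0868 F [-0.09  0.35  0.53]
d [0.0014 0.0001 0.0604]
```

Request:
arm_command(
  increments=[
    {"gripper":100,"dx":0,"dy":0,"dz":0.03,"spin":0},
    {"gripper":100,"dx":0,"dy":0,"dz":0.031,"spin":0},
    {"gripper":100,"dx":0,"dy":0,"dz":0,"spin":0},
    {"gripper":60,"dx":0,"dy":0,"dz":0,"spin":0},
    {"gripper":40,"dx":0,"dy":0,"dz":0,"spin":0},
    {"gripper":40,"dx":0,"dy":0,"dz":0,"spin":0},
    {"gripper":40,"dx":0,"dy":0,"dz":0,"spin":0},
    {"gripper":40,"dx":0,"dy":0,"dz":0,"spin":0},
  ],
  grip_force=30,
)

```text
time: 14.3
ee_pos: [0.4965, -0.1219, 0.109]
eef_rot: [0.983, 0.182, 0.0, 0.0]
ft_force: [-1.4, 0.5, 4.7]
width: 0.0558
```

Request:
arm_command(
  increments=[
    {"gripper":40,"dx":0,"dy":0,"dz":0,"spin":0},
    {"gripper":40,"dx":0,"dy":0,"dz":0,"spin":0},
    {"gripper":40,"dx":0,"dy":0,"dz":0,"spin":0},
    {"gripper":40,"dx":0,"dy":0,"dz":0,"spin":0},
    {"gripper":40,"dx":0,"dy":0,"dz":-0.002,"spin":0},
    {"gripper":40,"dx":0,"dy":0,"dz":-0.006,"spin":0},
    {"gripper":40,"dx":0,"dy":0,"dz":-0.01,"spin":0},
    {"gripper":40,"dx":0,"dy":0,"dz":-0.01,"spin":0},
  ],
  grip_force=30,
)

```text
time: 15.3
ee_pos: [0.4963, -0.1219, 0.1373]
eef_rot: [0.983, 0.182, 0.0, 0.0]
ft_force: [-0.1, 0.5, -6.1]
width: 0.056
```

```bash
python3 -c "
from h import *
print(read_state()['torque'])
delta(.5445,-.3283,.122)"
```

```text
[-2.20193200e-02  6.30412704e-05  1.32655628e-02]
t 15.3 p [ 0.4963 -0.1219  0.1373] th 20.98 tilt 0.0 w 0.056 F [-0.11  0.46 -6.14]
d [-0.0289  0.21    0.0153]
```

Request:
arm_command(
  increments=[
    {"gripper":40,"dx":0,"dy":0,"dz":-0.02,"spin":0},
    {"gripper":40,"dx":0,"dy":0.01,"dz":-0.02,"spin":0},
    {"gripper":40,"dx":-0.006,"dy":0.04,"dz":0,"spin":0},
    {"gripper":40,"dx":-0.006,"dy":0.04,"dz":0,"spin":0},
    {"gripper":40,"dx":-0.006,"dy":0.04,"dz":0,"spin":0},
    {"gripper":40,"dx":-0.006,"dy":0.04,"dz":0,"spin":0},
    {"gripper":40,"dx":-0.005,"dy":0.03,"dz":0,"spin":0},
    {"gripper":40,"dx":0,"dy":0.01,"dz":0,"spin":0},
  ],
  grip_force=30,
)

```text
time: 16.3
ee_pos: [0.5438, -0.3308, 0.1766]
eef_rot: [0.984, 0.181, -0.0, 0.0]
ft_force: [0.5, 1.0, -5.7]
width: 0.0553
```

Request:
arm_command(
  increments=[
    {"gripper":40,"dx":0,"dy":0,"dz":0,"spin":0},
    {"gripper":40,"dx":0,"dy":0,"dz":0,"spin":0},
    {"gripper":40,"dx":0,"dy":0,"dz":0,"spin":0},
    {"gripper":40,"dx":0,"dy":0,"dz":0,"spin":0},
    {"gripper":40,"dx":0,"dy":0,"dz":0.01,"spin":0},
    {"gripper":40,"dx":0,"dy":0,"dz":0.01,"spin":0},
    {"gripper":40,"dx":0,"dy":0,"dz":0,"spin":0},
    {"gripper":40,"dx":0,"dy":0,"dz":0,"spin":0},
  ],
  grip_force=30,
)

```text
time: 17.3
ee_pos: [0.5444, -0.3284, 0.1565]
eef_rot: [0.983, 0.182, 0.0, -0.0]
ft_force: [0.1, -0.4, -5.4]
width: 0.0559
```

```bash
python3 -c "
from h import *
delta(.5445,-.328,.123)
for n in ['scene','top']:
    im=cams.camera(n)[:,:,::-1]
    im=im[150:290,130:290] if n=='scene' else im[180:290,360:520]
    cv2.imwrite(f'pics/L_{n}.png',cv2.resize(im,None,fx=4,fy=4,interpolation=2))"
```

```text
t 17.3 p [ 0.5444 -0.3284  0.1565] th 20.98 tilt 0.0 w 0.0559 F [ 0.06 -0.36 -5.43]
d [ 0.0002 -0.0003  0.0335]
```

View pics/L_scene.png

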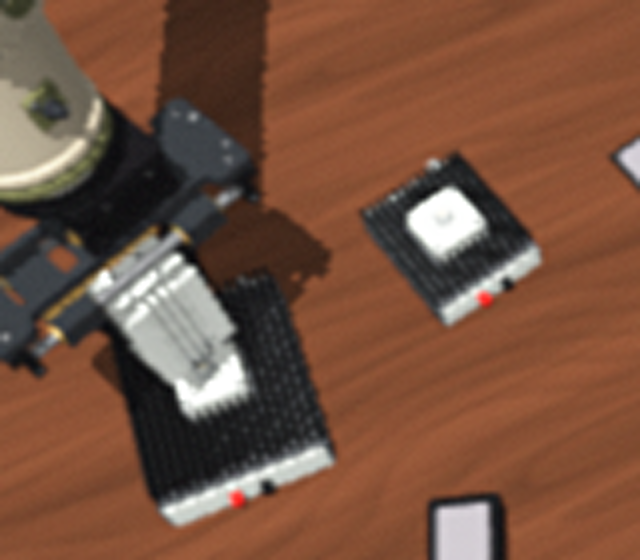

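Request:
arm_command(
  increments=[
    {"gripper":40,"dx":0,"dy":0,"dz":0.01,"spin":0},
    {"gripper":40,"dx":0,"dy":0,"dz":0.008,"spin":0},
    {"gripper":40,"dx":0,"dy":0,"dz":0.004,"spin":0},
    {"gripper":40,"dx":0,"dy":0,"dz":0.004,"spin":0},
    {"gripper":40,"dx":0,"dy":0,"dz":0.003,"spin":0},
    {"gripper":40,"dx":0,"dy":0,"dz":0.002,"spin":0},
    {"gripper":40,"dx":0,"dy":0,"dz":0,"spin":0},
    {"gripper":40,"dx":0,"dy":0,"dz":0,"spin":0},
  ],
  grip_force=30,
)

```text
time: 18.4
ee_pos: [0.5445, -0.3284, 0.1258]
eef_rot: [0.983, 0.182, 0.0, 0.0]
ft_force: [0.7, 0.6, -6.8]
width: 0.056
```

Request:
arm_command(
  increments=[
    {"gripper":40,"dx":0,"dy":0,"dz":0.001,"spin":0},
    {"gripper":40,"dx":0,"dy":0,"dz":0.001,"spin":0},
    {"gripper":40,"dx":0,"dy":0,"dz":0.0005,"spin":0},
    {"gripper":40,"dx":0,"dy":0,"dz":0,"spin":0},
    {"gripper":40,"dx":0,"dy":0,"dz":0,"spin":0},
    {"gripper":40,"dx":0,"dy":0,"dz":0,"spin":0},
    {"gripper":40,"dx":0,"dy":0,"dz":0,"spin":0},
    {"gripper":40,"dx":0,"dy":0,"dz":0,"spin":0},
  ],
  grip_force=30,
)

```text
time: 19.4
ee_pos: [0.5444, -0.3283, 0.1232]
eef_rot: [0.983, 0.182, 0.0, 0.0]
ft_force: [-1.0, 1.2, -3.0]
width: 0.0559
```

Contact is starting (load coming off the wrist); a touch more, then release.

Request:
arm_command(
  increments=[
    {"gripper":40,"dx":0,"dy":0,"dz":0.0005,"spin":0},
    {"gripper":40,"dx":0,"dy":0,"dz":0,"spin":0},
    {"gripper":40,"dx":0,"dy":0,"dz":0,"spin":0},
    {"gripper":67,"dx":0,"dy":0,"dz":0,"spin":0},
    {"gripper":80,"dx":0,"dy":0,"dz":0,"spin":0},
    {"gripper":100,"dx":0,"dy":0,"dz":0,"spin":0},
    {"gripper":100,"dx":0,"dy":0,"dz":0,"spin":0},
    {"gripper":100,"dx":0,"dy":0,"dz":0,"spin":0},
  ],
  grip_force=30,
)

```text
time: 20.4
ee_pos: [0.5444, -0.3284, 0.1226]
eef_rot: [0.983, 0.182, 0.0, 0.0]
ft_force: [0.4, -1.0, -0.0]
width: 0.085
```

```bash
python3 -c "
from h import *
delta(.5636-.085*np.cos(np.pi/4),.3095-.085*np.sin(np.pi/4),.25,45)"
```

```text
t 20.4 p [ 0.5444 -0.3284  0.1226] th 20.97 tilt 0.01 w 0.085 F [ 0.44 -1.01 -0.01]
spin -24.03
 d if spun first [ 0.3797 -0.4375 -0.1274]
d [ 0.1686 -0.5542 -0.1276]
```

Request:
arm_command(
  increments=[
    {"gripper":100,"dx":0,"dy":0,"dz":-0.03,"spin":0},
    {"gripper":100,"dx":0,"dy":0,"dz":-0.05,"spin":0},
    {"gripper":100,"dx":0,"dy":0,"dz":-0.047,"spin":0},
    {"gripper":100,"dx":0.008,"dy":-0.03,"dz":0,"spin":0},
    {"gripper":100,"dx":0.0155,"dy":-0.05,"dz":0,"spin":0},
    {"gripper":100,"dx":0.0155,"dy":-0.05,"dz":0,"spin":0},
    {"gripper":100,"dx":0.0155,"dy":-0.05,"dz":0,"spin":0},
    {"gripper":100,"dx":0.0155,"dy":-0.05,"dz":0,"spin":0},
  ],
  grip_force=25,
)

```text
time: 21.4
ee_pos: [0.5271, -0.0869, 0.2497]
eef_rot: [0.983, 0.182, 0.0, 0.0]
ft_force: [-0.3, -0.3, -0.4]
width: 0.0867
```

Request:
arm_command(
  increments=[
    {"gripper":100,"dx":0.0155,"dy":-0.05,"dz":0,"spin":0},
    {"gripper":100,"dx":0.0155,"dy":-0.05,"dz":0,"spin":0},
    {"gripper":100,"dx":0.0155,"dy":-0.05,"dz":0,"spin":0},
    {"gripper":100,"dx":0.0155,"dy":-0.05,"dz":0,"spin":0},
    {"gripper":100,"dx":0.0155,"dy":-0.05,"dz":0,"spin":0},
    {"gripper":100,"dx":0.0155,"dy":-0.05,"dz":0,"spin":0},
    {"gripper":100,"dx":0,"dy":0,"dz":0,"spin":0},
    {"gripper":100,"dx":0,"dy":0,"dz":0,"spin":0},
  ],
  grip_force=25,
)

```text
time: 22.4
ee_pos: [0.5069, 0.2245, 0.2494]
eef_rot: [0.983, 0.182, -0.0, 0.0]
ft_force: [-0.0, -0.9, -0.7]
width: 0.0871
```

Request:
arm_command(
  increments=[
    {"gripper":100,"dx":0,"dy":0,"dz":0,"spin":-8},
    {"gripper":100,"dx":0,"dy":0,"dz":0,"spin":-8},
    {"gripper":100,"dx":0,"dy":0,"dz":0,"spin":-8},
    {"gripper":80,"dx":0,"dy":0,"dz":0,"spin":0},
    {"gripper":80,"dx":0,"dy":0,"dz":0,"spin":0},
    {"gripper":80,"dx":0,"dy":0,"dz":0,"spin":0},
    {"gripper":80,"dx":0,"dy":0,"dz":0,"spin":0},
    {"gripper":80,"dx":0,"dy":0,"dz":0,"spin":0},
  ],
  grip_force=25,
)

```text
time: 23.4
ee_pos: [0.5068, 0.2249, 0.2495]
eef_rot: [0.924, 0.382, -0.0, 0.0]
ft_force: [0.4, 0.2, 0.5]
width: 0.0697
```

```bash
python3 -c "
from h import *
i=cams.camera_info('wrist'); im=cams.camera('wrist'); cv2.imwrite('pics/w4.png',im[:,:,::-1]); np.save('w4.npy',i,allow_pickle=True)
cv2.imwrite('pics/w4c.png',cv2.resize(im[0:200,200:440,::-1],None,fx=3,fy=3,interpolation=2))
delta(.5636,.3095,.076)
im=cams.camera('top')[:,:,::-1]
cv2.imwrite('pics/t4.png',cv2.resize(im[180:290,360:520],None,fx=5,fy=5,interpolation=2))"
```

```text
t 23.45 p [0.5068 0.2249 0.2495] th 44.96 tilt 0.01 w 0.0702 F [ 0.92  0.09 -0.75]
d [ 0.1    -0.0197  0.1735]
```

View pics/w4c.png

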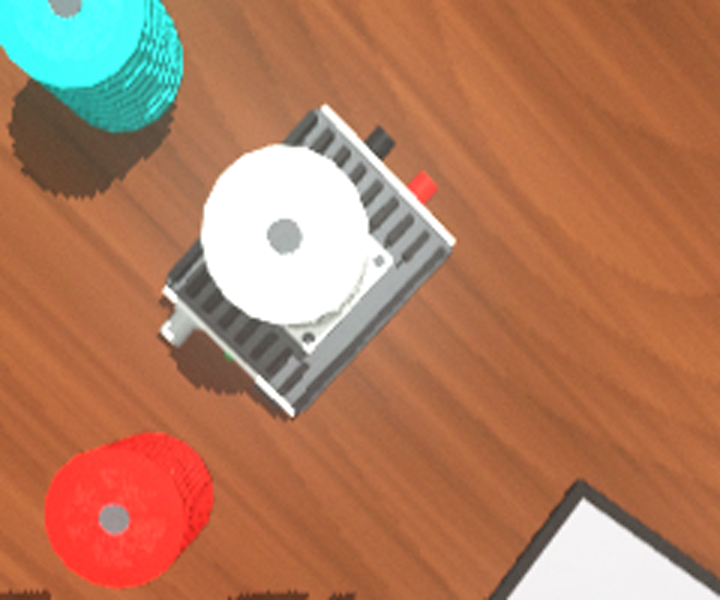

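View pics/t4.png

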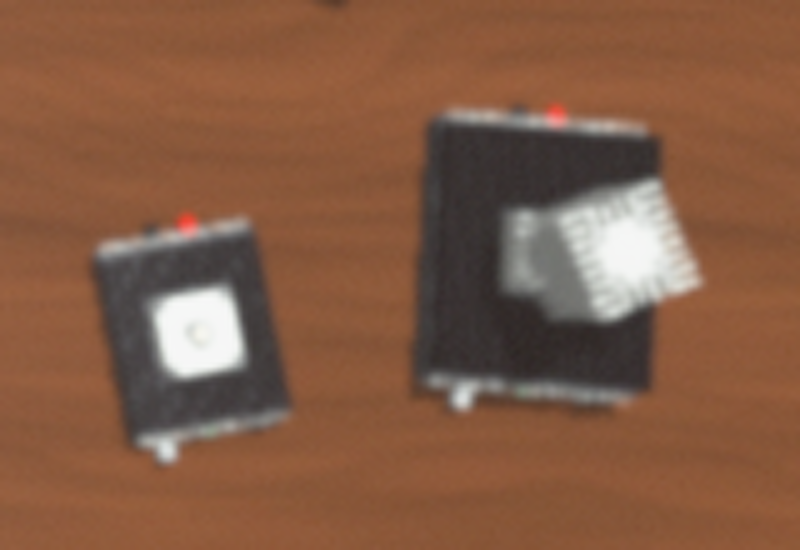

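```bash
python3 -c "
from h import *
i=np.load('w4.npy',allow_pickle=True).item()
p=onz('wrist',px((284.5,236),3,(200,0)),.118,i);print(p)
delta(*p,.076)
a,b=[onz('wrist',px(q,3,(200,0)),.030,i) for q in [(379,261),(309,339)]]
v=a-b; n=np.array([-v[1],v[0]]); print(np.linalg.norm(v),(a+b)/2+n/2,(a+b)/2-n/2)
print('ampM stub base',onz('top',px((198,334),5,(360,180)),.042), 'L top',onz('top',px((633,252),5,(360,180)),.166))"
```

```text
[0.56205766 0.3108172 ]
t 23.5 p [0.5068 0.2249 0.2495] th 44.97 tilt 0.01 w 0.0698 F [-0.67  0.48 -0.18]
d [ 0.0998 -0.0217  0.1735]
0.036864673150653206 [0.56288386 0.3102775 ] [0.56390402 0.27342694]
ampM stub base [ 0.49598481 -0.1218241 ] L top [ 0.54397382 -0.33038498]
```

Request:
arm_command(
  increments=[
    {"gripper":85,"dx":0.035,"dy":-0.007,"dz":0,"spin":0},
    {"gripper":85,"dx":0.035,"dy":-0.007,"dz":0,"spin":0},
    {"gripper":85,"dx":0.03,"dy":-0.007,"dz":0,"spin":0},
    {"gripper":85,"dx":0,"dy":0,"dz":0,"spin":0},
    {"gripper":85,"dx":0,"dy":0,"dz":0.03,"spin":0},
    {"gripper":85,"dx":0,"dy":0,"dz":0.04,"spin":0},
    {"gripper":85,"dx":0,"dy":0,"dz":0.04,"spin":0},
    {"gripper":85,"dx":0,"dy":0,"dz":0,"spin":0},
  ],
  grip_force=25,
)

```text
time: 24.5
ee_pos: [0.5613, 0.3083, 0.137]
eef_rot: [0.924, 0.382, -0.003, 0.001]
ft_force: [0.4, -0.2, 0.6]
width: 0.0736
```

```bash
python3 -c "
from h import *
delta(.5625,.3106,.077)"
```

```text
t 24.5 p [0.5613 0.3083 0.137 ] th 44.94 tilt 0.31 w 0.0736 F [ 0.37 -0.25  0.62]
d [ 0.0028 -0.0007  0.0599]
```

Request:
arm_command(
  increments=[
    {"gripper":85,"dx":0,"dy":0,"dz":0.03,"spin":0},
    {"gripper":85,"dx":0,"dy":0,"dz":0.03,"spin":0},
    {"gripper":85,"dx":0,"dy":0,"dz":0,"spin":0},
    {"gripper":60,"dx":0,"dy":0,"dz":0,"spin":0},
    {"gripper":30,"dx":0,"dy":0,"dz":0,"spin":0},
    {"gripper":30,"dx":0,"dy":0,"dz":0,"spin":0},
    {"gripper":30,"dx":0,"dy":0,"dz":0,"spin":0},
    {"gripper":30,"dx":0,"dy":0,"dz":0,"spin":0},
  ],
  grip_force=25,
)

```text
time: 25.5
ee_pos: [0.5629, 0.3107, 0.0801]
eef_rot: [0.924, 0.383, 0.0, -0.0]
ft_force: [-0.4, 0.0, 4.6]
width: 0.0452
```

Request:
arm_command(
  increments=[
    {"gripper":30,"dx":0,"dy":0,"dz":0,"spin":0},
    {"gripper":30,"dx":0,"dy":0,"dz":0,"spin":0},
    {"gripper":30,"dx":0,"dy":0,"dz":0,"spin":0},
    {"gripper":30,"dx":0,"dy":0,"dz":0,"spin":0},
    {"gripper":30,"dx":0,"dy":0,"dz":-0.002,"spin":0},
    {"gripper":30,"dx":0,"dy":0,"dz":-0.006,"spin":0},
    {"gripper":30,"dx":0,"dy":0,"dz":-0.01,"spin":0},
    {"gripper":30,"dx":0,"dy":0,"dz":-0.01,"spin":0},
  ],
  grip_force=25,
)

```text
time: 26.5
ee_pos: [0.5628, 0.3105, 0.1084]
eef_rot: [0.924, 0.383, 0.0, 0.0]
ft_force: [-0.8, 0.7, -2.5]
width: 0.0455
```

```bash
python3 -c "
from h import *
delta(.496,-.122,.20,21)"
```

```text
t 26.5 p [0.5628 0.3105 0.1084] th 44.98 tilt 0.01 w 0.0455 F [-0.8   0.69 -2.49]
spin 23.98
 d if spun first [-0.2173  0.3798 -0.0916]
d [-0.3529  0.2587 -0.0917]
```

Request:
arm_command(
  increments=[
    {"gripper":30,"dx":0,"dy":0,"dz":-0.03,"spin":0},
    {"gripper":30,"dx":0,"dy":0,"dz":-0.042,"spin":0},
    {"gripper":30,"dx":-0.016,"dy":0.012,"dz":0,"spin":0},
    {"gripper":30,"dx":-0.036,"dy":0.026,"dz":0,"spin":0},
    {"gripper":30,"dx":-0.036,"dy":0.026,"dz":0,"spin":0},
    {"gripper":30,"dx":-0.036,"dy":0.026,"dz":0,"spin":0},
    {"gripper":30,"dx":-0.036,"dy":0.026,"dz":0,"spin":0},
    {"gripper":30,"dx":-0.036,"dy":0.026,"dz":0,"spin":0},
  ],
  grip_force=25,
)

```text
time: 27.5
ee_pos: [0.5242, 0.0701, 0.1803]
eef_rot: [0.924, 0.383, 0.0, 0.0]
ft_force: [-0.1, -0.7, -2.7]
width: 0.0454
```

Request:
arm_command(
  increments=[
    {"gripper":30,"dx":-0.036,"dy":0.026,"dz":0,"spin":0},
    {"gripper":30,"dx":-0.036,"dy":0.026,"dz":0,"spin":0},
    {"gripper":30,"dx":-0.036,"dy":0.026,"dz":0,"spin":0},
    {"gripper":30,"dx":-0.03,"dy":0.024,"dz":0,"spin":0},
    {"gripper":30,"dx":-0.018,"dy":0.0145,"dz":0,"spin":0},
    {"gripper":30,"dx":0,"dy":0,"dz":0,"spin":0},
    {"gripper":30,"dx":0,"dy":0,"dz":0,"spin":0},
    {"gripper":30,"dx":0,"dy":0,"dz":0,"spin":0},
  ],
  grip_force=25,
)

```text
time: 28.5
ee_pos: [0.4967, -0.12, 0.1798]
eef_rot: [0.924, 0.383, 0.0, 0.0]
ft_force: [-0.1, 0.5, -1.3]
width: 0.0455
```

```bash
python3 -c "
from h import *
delta(.496,-.122,.092)"
```

```text
t 28.5 p [ 0.4967 -0.12    0.1798] th 45.08 tilt 0.02 w 0.0455 F [-0.13  0.53 -1.28]
d [-0.0019  0.0009  0.0878]
```

Request:
arm_command(
  increments=[
    {"gripper":30,"dx":-0.002,"dy":0.001,"dz":0.02,"spin":0},
    {"gripper":30,"dx":0,"dy":0,"dz":0.025,"spin":0},
    {"gripper":30,"dx":0,"dy":0,"dz":0.02,"spin":0},
    {"gripper":30,"dx":0,"dy":0,"dz":0,"spin":0},
    {"gripper":30,"dx":0,"dy":0,"dz":0,"spin":0},
    {"gripper":30,"dx":0,"dy":0,"dz":0,"spin":0},
    {"gripper":30,"dx":0,"dy":0,"dz":0,"spin":0},
    {"gripper":30,"dx":0,"dy":0,"dz":0,"spin":0},
  ],
  grip_force=25,
)

```text
time: 29.5
ee_pos: [0.4959, -0.1234, 0.1148]
eef_rot: [0.924, 0.382, 0.0, 0.0]
ft_force: [0.3, -0.0, -2.3]
width: 0.0456
```

```bash
python3 -c "
from h import *
delta(.496,-.122,.092)
im=cams.camera('scene')[:,:,::-1]
cv2.imwrite(f'pics/M_s.png',cv2.resize(im[150:290,170:330],None,fx=4,fy=4,interpolation=2))"
```

```text
t 29.5 p [ 0.4959 -0.1234  0.1148] th 44.97 tilt 0.03 w 0.0456 F [ 0.28 -0.01 -2.33]
d [ 0.0011 -0.0009  0.0228]
```

View pics/M_s.png

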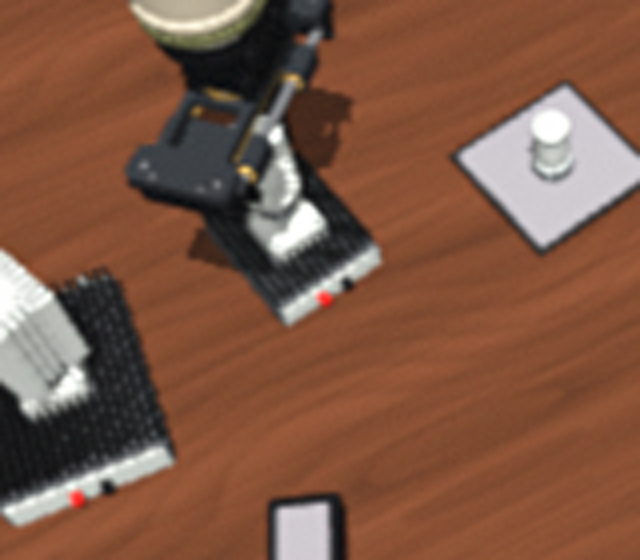

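Request:
arm_command(
  increments=[
    {"gripper":30,"dx":0.001,"dy":-0.001,"dz":0,"spin":0},
    {"gripper":30,"dx":0,"dy":0,"dz":0.006,"spin":0},
    {"gripper":30,"dx":0,"dy":0,"dz":0.004,"spin":0},
    {"gripper":30,"dx":0,"dy":0,"dz":0.004,"spin":0},
    {"gripper":30,"dx":0,"dy":0,"dz":0.003,"spin":0},
    {"gripper":30,"dx":0,"dy":0,"dz":0.003,"spin":0},
    {"gripper":30,"dx":0,"dy":0,"dz":0.001,"spin":0},
    {"gripper":30,"dx":0,"dy":0,"dz":0,"spin":0},
  ],
  grip_force=25,
)

```text
time: 30.55
ee_pos: [0.4957, -0.1219, 0.0935]
eef_rot: [0.924, 0.383, 0.0, 0.0]
ft_force: [0.1, 0.3, -1.2]
width: 0.0457
```

Request:
arm_command(
  increments=[
    {"gripper":30,"dx":0,"dy":0,"dz":0.0005,"spin":0},
    {"gripper":30,"dx":0,"dy":0,"dz":0.0005,"spin":0},
    {"gripper":30,"dx":0,"dy":0,"dz":0.0005,"spin":0},
    {"gripper":30,"dx":0,"dy":0,"dz":0,"spin":0},
    {"gripper":30,"dx":0,"dy":0,"dz":0,"spin":0},
    {"gripper":30,"dx":0,"dy":0,"dz":0,"spin":0},
    {"gripper":30,"dx":0,"dy":0,"dz":0,"spin":0},
    {"gripper":30,"dx":0,"dy":0,"dz":0,"spin":0},
  ],
  grip_force=25,
)

```text
time: 31.55
ee_pos: [0.4958, -0.1219, 0.0921]
eef_rot: [0.924, 0.383, 0.0, 0.0]
ft_force: [-0.5, 0.8, 0.3]
width: 0.0457
```

Weight is off the wrist and the height is as expected: release.

Request:
arm_command(
  increments=[
    {"gripper":30,"dx":0,"dy":0,"dz":0,"spin":0},
    {"gripper":56,"dx":0,"dy":0,"dz":0,"spin":0},
    {"gripper":70,"dx":0,"dy":0,"dz":0,"spin":0},
    {"gripper":100,"dx":0,"dy":0,"dz":0,"spin":0},
    {"gripper":100,"dx":0,"dy":0,"dz":0,"spin":0},
    {"gripper":100,"dx":0,"dy":0,"dz":0,"spin":0},
    {"gripper":100,"dx":0,"dy":0,"dz":-0.01,"spin":0},
    {"gripper":100,"dx":0,"dy":0,"dz":-0.03,"spin":0},
  ],
  grip_force=20,
)

```text
time: 32.55
ee_pos: [0.4948, -0.1217, 0.1319]
eef_rot: [0.924, 0.383, -0.001, -0.001]
ft_force: [0.4, -1.3, 0.7]
width: 0.087
```

```bash
python3 -c "
from h import *
delta(.534,.1005,.20)
im=cams.camera('top')[:,:,::-1]
cv2.imwrite(f'pics/t5.png',cv2.resize(im[190:280,290:510],None,fx=3.6,fy=3.6,interpolation=2))"
```

```text
t 32.55 p [ 0.4948 -0.1217  0.1319] th 44.98 tilt 0.14 w 0.087 F [ 0.45 -1.32  0.73]
d [ 0.1847 -0.1297 -0.068 ]
```

View pics/t5.png

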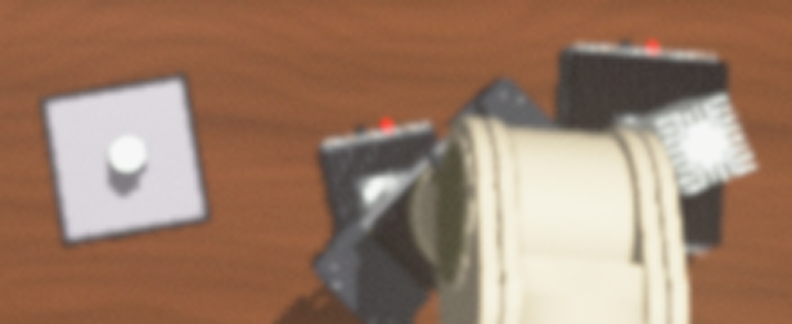

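```bash
python3 -c "
from h import *
print(onz('top',px((126.5,154),3.6,(290,190)),.066))"
```

```text
[0.53486139 0.09973331]
```

Request:
arm_command(
  increments=[
    {"gripper":100,"dx":0,"dy":0,"dz":-0.03,"spin":0},
    {"gripper":100,"dx":0,"dy":0,"dz":-0.04,"spin":0},
    {"gripper":100,"dx":0.03,"dy":-0.02,"dz":0,"spin":0},
    {"gripper":100,"dx":0.04,"dy":-0.03,"dz":0,"spin":0},
    {"gripper":100,"dx":0.04,"dy":-0.03,"dz":0,"spin":0},
    {"gripper":100,"dx":0.04,"dy":-0.03,"dz":0,"spin":0},
    {"gripper":100,"dx":0.034,"dy":-0.02,"dz":0,"spin":0},
    {"gripper":100,"dx":0,"dy":0,"dz":0,"spin":0},
  ],
  grip_force=20,
)

```text
time: 33.6
ee_pos: [0.5339, 0.1038, 0.2027]
eef_rot: [0.923, 0.385, 0.001, -0.001]
ft_force: [-0.6, -0.6, 0.3]
width: 0.0871
```

```bash
python3 -c "
from h import *
delta(.534,.1005,.030)"
```

```text
t 33.6 p [0.5339 0.1038 0.2027] th 45.28 tilt 0.1 w 0.0871 F [-0.62 -0.58  0.33]
d [-0.0026  0.0025  0.1727]
```

Request:
arm_command(
  increments=[
    {"gripper":100,"dx":0,"dy":0,"dz":0.03,"spin":0},
    {"gripper":100,"dx":0,"dy":0,"dz":0.04,"spin":0},
    {"gripper":100,"dx":0,"dy":0,"dz":0.03,"spin":0},
    {"gripper":100,"dx":0,"dy":0,"dz":0,"spin":0},
    {"gripper":100,"dx":0,"dy":0,"dz":0,"spin":0},
    {"gripper":100,"dx":0,"dy":0,"dz":0,"spin":0},
    {"gripper":100,"dx":0,"dy":0,"dz":0,"spin":0},
    {"gripper":100,"dx":0,"dy":0,"dz":0,"spin":0},
  ],
  grip_force=20,
)

```text
time: 34.6
ee_pos: [0.5342, 0.1, 0.1025]
eef_rot: [0.924, 0.382, 0.0, 0.0]
ft_force: [-0.1, 0.1, -0.8]
width: 0.087
```

```bash
python3 -c "
from h import *
delta(.534,.1003,.030)"
```

```text
t 34.6 p [0.5342 0.1    0.1025] th 44.97 tilt 0.04 w 0.087 F [-0.15  0.14 -0.8 ]
d [-0.     -0.0004  0.0725]
```

Request:
arm_command(
  increments=[
    {"gripper":100,"dx":0,"dy":0,"dz":0.03,"spin":0},
    {"gripper":100,"dx":0,"dy":0,"dz":0.03,"spin":0},
    {"gripper":100,"dx":0,"dy":0,"dz":0.0125,"spin":0},
    {"gripper":60,"dx":0,"dy":0,"dz":0,"spin":0},
    {"gripper":30,"dx":0,"dy":0,"dz":0,"spin":0},
    {"gripper":10,"dx":0,"dy":0,"dz":0,"spin":0},
    {"gripper":10,"dx":0,"dy":0,"dz":0,"spin":0},
    {"gripper":10,"dx":0,"dy":0,"dz":0,"spin":0},
  ],
  grip_force=20,
)

```text
time: 35.6
ee_pos: [0.5341, 0.1, 0.0298]
eef_rot: [0.924, 0.382, 0.0, 0.0]
ft_force: [-0.7, -0.2, -0.1]
width: 0.0447
```

Request:
arm_command(
  increments=[
    {"gripper":10,"dx":0,"dy":0,"dz":0,"spin":0},
    {"gripper":10,"dx":0,"dy":0,"dz":0,"spin":0},
    {"gripper":10,"dx":0,"dy":0,"dz":0,"spin":0},
    {"gripper":10,"dx":0,"dy":0,"dz":0,"spin":0},
    {"gripper":10,"dx":0,"dy":0,"dz":0,"spin":0},
    {"gripper":10,"dx":0,"dy":0,"dz":0,"spin":0},
    {"gripper":10,"dx":0,"dy":0,"dz":-0.004,"spin":0},
    {"gripper":10,"dx":0,"dy":0,"dz":-0.01,"spin":0},
  ],
  grip_force=20,
)

```text
time: 36.6
ee_pos: [0.5336, 0.0999, 0.0436]
eef_rot: [0.924, 0.382, -0.0, -0.0]
ft_force: [-0.1, 0.7, -1.3]
width: 0.0274
```

```bash
python3 -c "
from h import *
delta(.563,.310,.056)"
```

```text
t 36.6 p [0.5336 0.0999 0.0436] th 44.98 tilt 0.05 w 0.0274 F [-0.11  0.71 -1.3 ]
d [ 0.1693 -0.1278 -0.0124]
```

Request:
arm_command(
  increments=[
    {"gripper":10,"dx":0,"dy":0,"dz":-0.03,"spin":0},
    {"gripper":10,"dx":0,"dy":0,"dz":-0.04,"spin":0},
    {"gripper":10,"dx":0.01,"dy":-0.008,"dz":-0.03,"spin":0},
    {"gripper":10,"dx":0.039,"dy":-0.03,"dz":-0.02,"spin":0},
    {"gripper":10,"dx":0.04,"dy":-0.03,"dz":0,"spin":0},
    {"gripper":10,"dx":0.04,"dy":-0.03,"dz":0,"spin":0},
    {"gripper":10,"dx":0.03,"dy":-0.02,"dz":0,"spin":0},
    {"gripper":10,"dx":0.01,"dy":-0.01,"dz":0,"spin":0},
  ],
  grip_force=20,
)

```text
time: 37.6
ee_pos: [0.5624, 0.3126, 0.1639]
eef_rot: [0.923, 0.384, 0.0, -0.001]
ft_force: [-0.9, -0.7, -1.7]
width: 0.0275
```

Request:
arm_command(
  increments=[
    {"gripper":10,"dx":0,"dy":0,"dz":0,"spin":0},
    {"gripper":10,"dx":0,"dy":0,"dz":0.03,"spin":0},
    {"gripper":10,"dx":0,"dy":0,"dz":0.03,"spin":0},
    {"gripper":10,"dx":0,"dy":0,"dz":0.02,"spin":0},
    {"gripper":10,"dx":0,"dy":0,"dz":0,"spin":0},
    {"gripper":10,"dx":0,"dy":0,"dz":0,"spin":0},
    {"gripper":10,"dx":0,"dy":0,"dz":0,"spin":0},
    {"gripper":10,"dx":0,"dy":0,"dz":0,"spin":0},
  ],
  grip_force=20,
)

```text
time: 38.6
ee_pos: [0.5634, 0.3103, 0.0843]
eef_rot: [0.924, 0.383, 0.001, 0.0]
ft_force: [-0.4, -0.3, -1.1]
width: 0.0276
```

```bash
python3 -c "
from h import *
delta(.563,.310,.056)
im=cams.camera('scene')[:,:,::-1]
cv2.imwrite(f'pics/S_s.png',cv2.resize(im[110:200,320:450],None,fx=5,fy=5,interpolation=2))
im=cams.camera('top')[:,:,::-1]
cv2.imwrite(f'pics/t6.png',cv2.resize(im[190:280,200:510],None,fx=2.5,fy=2.5,interpolation=2))"
```

```text
t 38.6 p [0.5634 0.3103 0.0843] th 44.98 tilt 0.06 w 0.0276 F [-0.38 -0.28 -1.09]
d [-0.0005 -0.0001  0.0283]
```

View pics/S_s.png

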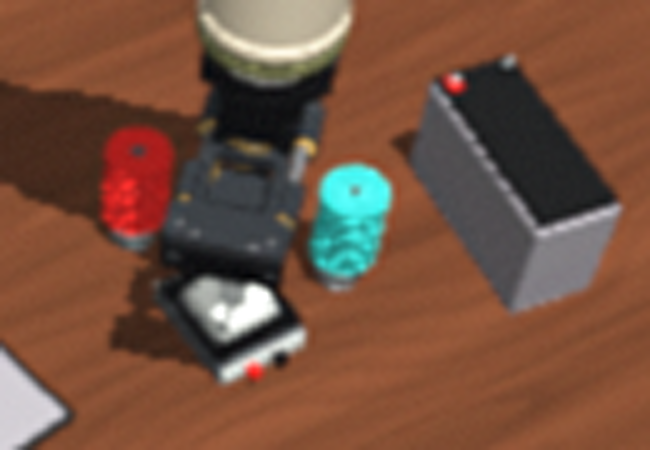

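View pics/t6.png

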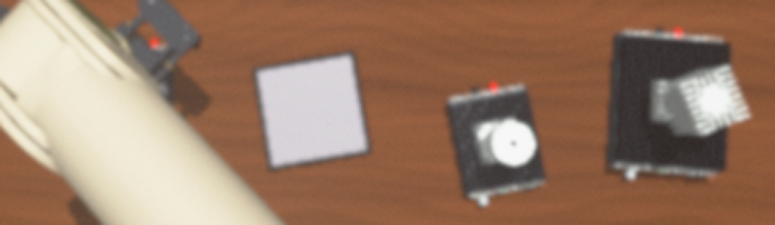

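Request:
arm_command(
  increments=[
    {"gripper":10,"dx":0,"dy":0,"dz":0.008,"spin":0},
    {"gripper":10,"dx":0,"dy":0,"dz":0.006,"spin":0},
    {"gripper":10,"dx":0,"dy":0,"dz":0.004,"spin":0},
    {"gripper":10,"dx":0,"dy":0,"dz":0.004,"spin":0},
    {"gripper":10,"dx":0,"dy":0,"dz":0.003,"spin":0},
    {"gripper":10,"dx":0,"dy":0,"dz":0.001,"spin":0},
    {"gripper":10,"dx":0,"dy":0,"dz":0.001,"spin":0},
    {"gripper":10,"dx":0,"dy":0,"dz":0,"spin":0},
  ],
  grip_force=20,
)

```text
time: 39.7
ee_pos: [0.5631, 0.3101, 0.0566]
eef_rot: [0.924, 0.382, 0.0, 0.0]
ft_force: [0.5, -0.3, -1.1]
width: 0.0275
```

Request:
arm_command(
  increments=[
    {"gripper":10,"dx":0,"dy":0,"dz":0.0005,"spin":0},
    {"gripper":10,"dx":0,"dy":0,"dz":0.0005,"spin":0},
    {"gripper":10,"dx":0,"dy":0,"dz":0,"spin":0},
    {"gripper":10,"dx":0,"dy":0,"dz":0,"spin":0},
    {"gripper":10,"dx":0,"dy":0,"dz":0,"spin":0},
    {"gripper":10,"dx":0,"dy":0,"dz":0,"spin":0},
    {"gripper":10,"dx":0,"dy":0,"dz":0,"spin":0},
    {"gripper":10,"dx":0,"dy":0,"dz":0,"spin":0},
  ],
  grip_force=20,
)

```text
time: 40.7
ee_pos: [0.5632, 0.3101, 0.0556]
eef_rot: [0.924, 0.382, 0.0, 0.0]
ft_force: [-0.5, -1.2, 0.1]
width: 0.0277
```

Request:
arm_command(
  increments=[
    {"gripper":10,"dx":0,"dy":0,"dz":0,"spin":0},
    {"gripper":40,"dx":0,"dy":0,"dz":0,"spin":0},
    {"gripper":60,"dx":0,"dy":0,"dz":0,"spin":0},
    {"gripper":75,"dx":0,"dy":0,"dz":0,"spin":0},
    {"gripper":75,"dx":0,"dy":0,"dz":0,"spin":0},
    {"gripper":75,"dx":0,"dy":0,"dz":0,"spin":0},
    {"gripper":75,"dx":0,"dy":0,"dz":-0.015,"spin":0},
    {"gripper":75,"dx":0,"dy":0,"dz":-0.03,"spin":0},
  ],
  grip_force=20,
)

```text
time: 41.7
ee_pos: [0.5626, 0.3098, 0.1009]
eef_rot: [0.924, 0.383, -0.001, 0.0]
ft_force: [0.3, 0.8, -0.0]
width: 0.0653
```

Request:
arm_command(
  increments=[
    {"gripper":75,"dx":0,"dy":0,"dz":-0.04,"spin":0},
    {"gripper":75,"dx":0,"dy":0,"dz":-0.05,"spin":0},
    {"gripper":75,"dx":0,"dy":0,"dz":-0.05,"spin":0},
    {"gripper":75,"dx":-0.04,"dy":0,"dz":0,"spin":0},
    {"gripper":75,"dx":-0.04,"dy":0.01,"dz":0,"spin":0},
    {"gripper":75,"dx":-0.03,"dy":0.01,"dz":0,"spin":0},
    {"gripper":75,"dx":0,"dy":0,"dz":0,"spin":0},
    {"gripper":75,"dx":0,"dy":0,"dz":0,"spin":0},
  ],
  grip_force=20,
)

```text
time: 42.7
ee_pos: [0.4996, 0.2188, 0.2414]
eef_rot: [0.924, 0.383, 0.001, 0.0]
ft_force: [0.2, -0.4, 0.6]
width: 0.065
```

Request:
arm_command(
  increments=[
    {"gripper":75,"dx":0,"dy":0,"dz":0,"spin":0},
    {"gripper":75,"dx":0,"dy":0,"dz":0,"spin":0},
    {"gripper":75,"dx":0,"dy":0,"dz":0,"spin":0},
    {"gripper":75,"dx":0,"dy":0,"dz":0,"spin":0},
    {"gripper":75,"dx":0,"dy":0,"dz":0,"spin":0},
    {"gripper":75,"dx":0,"dy":0,"dz":0,"spin":0},
    {"gripper":75,"dx":0,"dy":0,"dz":0,"spin":0},
    {"gripper":75,"dx":0,"dy":0,"dz":0,"spin":0},
  ],
  grip_force=20,
)

```text
time: 43.7
ee_pos: [0.4994, 0.2182, 0.2405]
eef_rot: [0.924, 0.382, 0.0, 0.0]
ft_force: [0.3, -0.1, 0.4]
width: 0.0653
```

```bash
python3 -c "
from h import *
delta(.563,.310,.056)
i=cams.camera_info('wrist'); np.save('w7.npy',i,allow_pickle=True)
w=cams.camera('wrist')[:,:,::-1]; s=cams.camera('scene')[:,:,::-1]; t=cams.camera('top')[:,:,::-1]
cv2.imwrite('pics/w7.png',w); cv2.imwrite('pics/s7.png',cv2.resize(s[110:290,140:450],None,fx=2.5,fy=2.5,interpolation=2)); cv2.imwrite('pics/t7.png',t)
cv2.imwrite('pics/t7c.png',cv2.resize(t[190:280,365:505],None,fx=5,fy=5,interpolation=2))"
```

```text
t 43.7 p [0.4994 0.2182 0.2405] th 44.98 tilt 0.01 w 0.0653 F [ 0.3  -0.1   0.43]
d [ 0.1099 -0.02    0.1845]
```

View pics/w7.png

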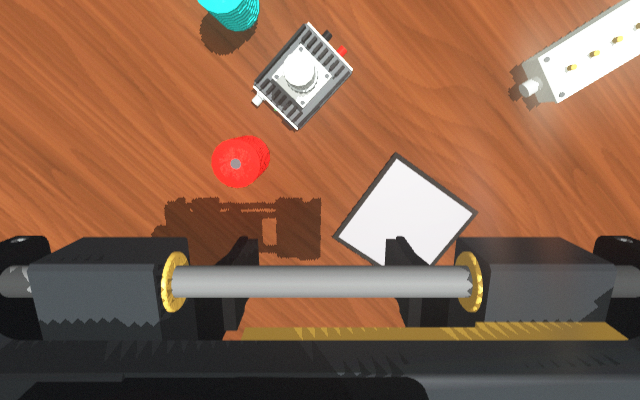

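View pics/s7.png

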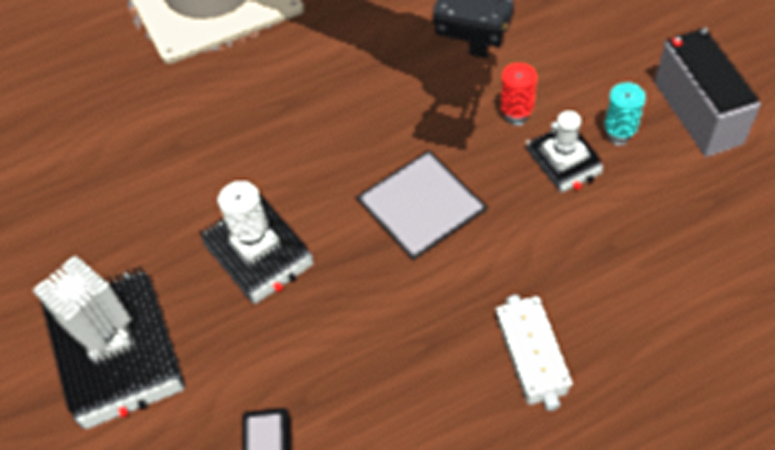

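View pics/t7c.png

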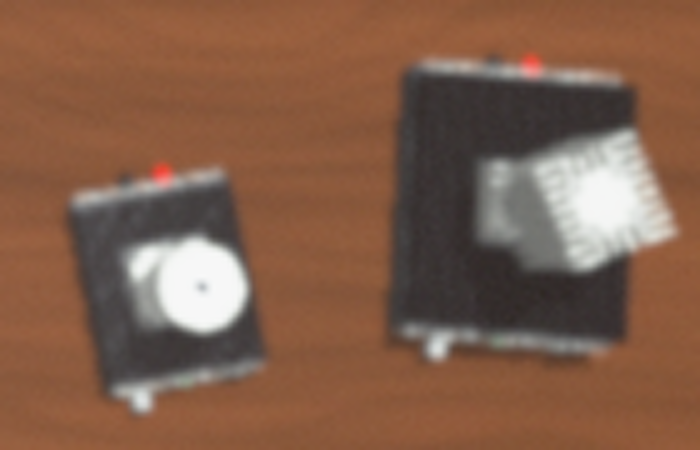

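```bash
python3 -c "
from h import *
B=lambda p:px(p,5,(365,190)); S=lambda p:px(p,2.5,(140,110))
print('M',onz('top',B((202.5,287)),.130),onz('scene',S((239,196)),.130))
print('L',onz('top',B((607,201)),.166),onz('scene',S((73,286)),.166))
i=np.load('w7.npy',allow_pickle=True).item()
print('S',onz('wrist',(302,69),.092,i),onz('scene',S((569,119)),.092))
w=cv2.imread('pics/w7.png');cv2.imwrite('pics/w7c.png',cv2.resize(w[10:140,240:370],None,fx=4,fy=4,interpolation=2))"
```

```text
M [ 0.49614363 -0.12251849] [ 0.49521539 -0.12054046]
L [ 0.54449805 -0.32987901] [ 0.54507578 -0.32563414]
S [0.56501806 0.30689236] [0.56438525 0.3088638 ]
```

View pics/w7c.png

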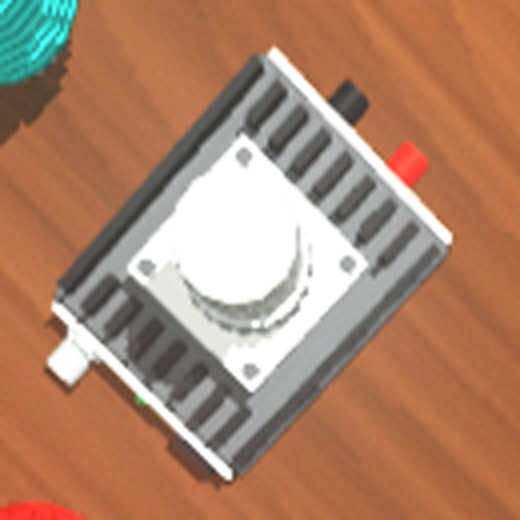

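```bash
python3 -c "
from bench import job
print(job.close_job())"
```

```text
the job is handed in; nothing more can be done
None
```

All three loads are now on their own amplifiers, and I handed the job in at about 44 s of the 112 s allowed; it reports no verdict.

**What I did:** I parked the small load on the mat. I then moved the large load to the largest amplifier, the white medium load to the middle one, and the small load from the mat to the smallest one. I lowered each onto its socket in small steps and opened the fingers only once the weight had come off the wrist.

**Last checks:**
- **Height:** at release, the gripper height put each foot within about 1 mm of its flange height.
- **Position:** checks from two cameras put each load's top within about 4 mm of its socket axis, against the 8 mm allowed. The two cameras disagreed by about 4 mm on the large load and about 2 mm on the other two, which is about what picking pixels by eye gives.
- **Upright and clear:** in the last pictures the loads stand upright, and the gripper was raised clear of everything.
- **Bystanders:** the battery and filter box look unmoved in the last pictures, though I did not measure them. I did not separately identify the supply brick, but the arm went nowhere near the small dark box I took it to be.
- **Failed checks:** none failed. One command was refused at the start because its rows left out some fields, and nothing moved.

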